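# Release the folding lid stay and shut the sample case

## Task

The grey sample case stands open, its lid propped by the folding steel stay on the outside of its right wall. Take the stay by the white bar knob at its knee, lift the knee up past centre to unlock it, then guide it over to the front to let the lid down under control until it is fully shut, and let go. The stay's thin foot plate bends easily: follow the way the stay wants to swing and do not force it. Do not let the lid drop or slam, and leave the things standing round the case alone.

Things in the scene. Friction and masses are not known exactly. Their poses are not given: they have to be found in the camera images.
- knob (a point): Middle of the bar knob at the stay's knee: a level white rubber sleeve 12 mm thick and 56 mm long along the case's y axis, turning freely on its pin (so its own turn means nothing). A 17 mm end flange is 22 mm farther out (-y), the links 38 mm inward (+y). It swings round the foot pin on a radius of 70 mm in the case's x-z plane: locked about 113 mm above the worktop, lid shut about 82.
- lid_front (a point): Middle of the lid's front edge (lid 200 x 260 x 6 mm, 0.28 to 0.56 kg, hinged along the case's back rim, 200 mm from this point); a black pull tab sticks out 27 mm beyond it.
- case: Fixed open-topped grey case, 200 (x) x 260 (y) x 100 mm high; origin at the centre of its underside, z up, -x its front, which looks more or less at the robot. The lid hinge runs along y at x = +100, z = 100 mm. The stay is outside its right wall (y = -130 mm). The foot pin should be at x = -60, y = -136, z = 80 mm, but its plate is screwed on up to 7 mm off in x and 5 mm off in z.
- lid (a joint): Lid angle in rad: 0 shut on the rim, grows as it opens; 0.9 to 1.1 propped open by the locked stay. Its weight closes it; nothing but the stay and the hand holds it up.
- stay (a joint): Turn of the lower link about the foot pin (rad): about 2.63 locked, leaning back on its stop pin; links in line (centre) near 2.29; falls as the knob goes up, over the top and down to the front; -0.4 to 0.3 with the lid shut, depending on where the foot is. Moving the knob along its way takes 2 to 5 N up to the top; then the lid's weight pushes it on with up to 5 N, until the lid meets the rim.
- amber_bottle: Bystander, left of the case: brown bottle with black cap, 58 mm wide, 126 mm high; origin under its centre.
- dropper_bottle: Bystander, right of the case: small white bottle with a pointed red cap, 31 mm wide, 94 mm high; origin under its centre.
- petri_dish: Bystander, left of the case: flat glass dish 81 mm wide, 15 mm high; origin under its centre.
- beaker: Bystander, right of the case: glass beaker 50 mm wide, 61 mm high; origin under its centre.
- foot_bend_x (a joint): How far the stay's thin foot plate, which carries the foot pin, is bent along the case's x axis (m): 0 unloaded; springy, 8 N bend it by 1 mm; it is spoilt beyond 1.5 mm either way.
- foot_bend_z (a joint): The same along z, up positive (m): 8 N bend it by 1 mm; spoilt beyond 1.5 mm either way.

How it is judged:
By the outcome, as a careful person would: the job done as asked, in the order asked, and still so for the second after the job is handed in, with the robot touching nothing.
It also fails if it takes over 58 s, if anything falls off the work surface, if the arm or the gripper's body presses on something with over 40 N, if the wrist force passes 120 N, or if a joint passes its speed limit or range.

## Robot

A 6-joint arm with a two-finger parallel gripper is mounted at the origin on a cart in front of the work surface, level with it; the furniture and walls round the work are solid. World frame = base frame: x ahead of the robot, y to its left, z up, the work surface at z = 0. Lengths are in m, angles in degrees, forces in N, time in s.
With the tool pointing down it reaches from about 0.4 to 0.825 m from the base axis. Payload 7 kg.
Tool frame: the origin (TCP) lies on the centre line of the jaws, within the pads' length; the fingertips stand 19 mm ahead of it and the grasp point (between the pads) is the TCP; z points along the fingers, y is the line along which they close (so a half turn about z gives the same grasp; the last joint's range is limited). The gripper opens to 88 mm and grips with 3 to 60 N. Pads are 19 mm wide; open, the fingers measure 130 mm over their backs; the gripper's body (78 mm by 193 mm) begins 47 mm behind the grasp point.
Start: joints at [-50.988, 20.546, 0.682, 0, -70.136, -16.507], TCP at [0.258, -0.624, 0.246] pointing down, gripper open.
Joint ranges: [-176.03, 176.03], [-82.01, 121.73], [-58.28, 71.71], [-173.87, 95.51], [-174.79, -0.11], [-173.66, 173.66]. Speed limits (degrees/s): [136.94, 136.94, 172.46, 180, 180, 180].

## Interface

Orientations are given as [roll, pitch, yaw] about the fixed x, y, z axes, in that order (R = Rz(yaw) Ry(pitch) Rx(roll)).
In Python, from plant import get_state, capture, close_job gives the robot as it stands.
- The arm moves only by the tool apply_moves, never from a script. Its argument "targets" is a list of rows, each a list of 7 numbers: the opening, from 0 (shut) to 1 (fully open), then the shift along the tool's x, y, z normalised to -1 to 1, where 1 is 1000 mm, then the turn, a rotation vector about the tool's x, y, z normalised to -1 to 1, where 1 is 90 degrees. In form: [[claw, tx, ty, tz, ax, ay, az], ...]. A call has 1 to 20 rows; each row shifts and turns the commanded pose from where the row before left it, along the tool's axes as they then stand; what a row does not reach is not made up. A row lasts 1/12 s, in which the tool goes at most 41.7 mm and 7.16 degrees, less where a joint would pass 70% of its speed; a pose out of reach is approached as far as the arm can. A call with a number of a shift or a turn outside -1 to 1 is refused whole. A call with a gripper value outside its range is refused whole. The fingers move at their own pace and stop on an object; "newtons" is the grip in N (left out, the last holds). Time passes only in rows, so rows that do not move let the fingers close. It gives the time, the measured TCP pose, the force, the opening and the grip force at its end, in the units of the state.
- get_state(): the state, without advancing time (a new reading comes with each control period).
- capture(name): name is "scene" or "side" or "wrist"; returns a dict with "frame" (384x512x3 uint8, red, green, blue), "range_z" (384x512 float32, m along the optical axis (not along the pixel's ray), 0 where there is no reading), "camera_matrix" (3x3 intrinsics, pixels), "k1" (the pictures are not rectified: a ray, as slopes to the right and down, at radius r is drawn at 1 + k1 r^2 times it, then the intrinsics apply), "T" (4x4, takes a point from camera to world coordinates). Camera axes: x right, y down, z forward; pixel columns grow to the right and rows downward; lengths in m; the calibration is good to about 2 mm. A picture is of the moment at which its call begins.
- close_job(): hands the job in; it is judged then, once.
The state is a dict: "time_s": time; "joints": joint angles; "qd": joint speeds; "joint_torque": joint torques, N m; "tcp_pos": TCP position; "eef_rot": TCP orientation; "contact_force": force on the tool from outside, world axes, zero at the start; "moment": the same for the moment, N m; "gripper_width": finger opening in m; "gripper_force": force on a finger pad.
Only numpy, scipy, OpenCV 4.12 (cv2) and the standard library are available. Lean on these libraries where they do the work, as an engineer would, in place of code of your own. Each camera call takes 0.05 s, during which the arm holds its last target. There are 200 camera calls.

## Working session

There is one attempt and no reset: what is moved stays moved. The work goes in short steps, Python scripts to look and compute and a tool call to move; the robot and the scene stay as the last step left them, time stands still between calls to the robot, and variables do not carry over. Pictures are saved under pics/ and viewed, at most 10 in all, crops included, and the job is handed in when it is done.

Besides the shell and the picture viewer there is one more tool, called as name(argument=value, ...), one argument or row to a line, values as JSON. apply_moves: Moves the arm, as the interface text tells. Scaled input: -1 to 1 covers 1000 mm each way for a shift and 90 degrees each way for a turn. Its arguments: {"type":"object","properties":{"targets":{"type":"array","items":{"type":"array","items":{"type":"number"}}},"newtons":{"type":"number"}},"required":["targets"]}

```bash
mkdir -p pics; ls
cat > h.py <<'E'
import numpy as np, cv2
from plant import get_state, capture, close_job
def shot(n,f):
    c=capture(n); cv2.imwrite('pics/'+f,c['frame'][:,:,::-1]); np.savez('pics/'+f[:-4],**c); return c
def world(c,u,v,d):
    K=c['camera_matrix'];k=float(c['k1'])
    x=(np.asarray(u,float)-K[0,2])/K[0,0];y=(np.asarray(v,float)-K[1,2])/K[1,1]
    a,b=x.copy() if hasattr(x,'copy') else x,y
    for _ in range(8):
        s=1+k*(a*a+b*b);a,b=x/s,y/s
    p=np.stack([a*d,b*d,d+0*a],-1)
    return p@c['T'][:3,:3].T+c['T'][:3,3]
def cloud(c):
    v,u=np.indices(c['range_z'].shape)
    return world(c,u,v,c['range_z'])
E
python3 - <<'E'
from h import *
print(get_state())
a=shot('scene','s.png');b=shot('side','d.png')
cv2.imwrite('pics/both.png',cv2.resize(np.hstack([a['frame'],b['frame']])[:,:,::-1],(800,300)))
for c in(a,b):print(c['T'],c['camera_matrix'],c['k1'])
E
```

```text
pics
{'time_s': 0.0, 'joints': array([-5.09886885e+01,  2.05907808e+01,  6.34811497e-01, -1.83163888e-02,
       -7.01352245e+01, -1.65060946e+01]), 'qd': array([ 0.10359088,  0.06719219,  0.0427324 ,  0.04662048, -0.05653484,
       -0.11789627]), 'joint_torque': array([-5.29430527e-04, -5.82710767e+01,  2.93052489e+01,  6.99719936e+00,
        6.86201442e-03, -1.89696289e-04]), 'tcp_pos': array([ 0.25816215, -0.62320248,  0.2446436 ]), 'eef_rot': array([ 1.79907672e+02, -9.40289211e-03, -1.57501013e+02]), 'contact_force': array([-0.27156048, -0.61051482, -0.10899075]), 'moment': array([-0.0098387 ,  0.01313258, -0.02896765]), 'gripper_force': 0.0, 'gripper_width': 0.08755194459110378}
[[ 0.47033356 -0.37015441  0.80110677 -0.63280084]
 [-0.88223135 -0.21914355  0.41670607 -0.68671952]
 [ 0.02131179 -0.90275235 -0.4296324   0.71945506]
 [ 0.          0.          0.          1.        ]] [[464.42920351   0.         253.2778016 ]
 [  0.         464.42920351 198.26435145]
 [  0.           0.           1.        ]] -0.02842328217411967
[[-0.99193905 -0.03267688  0.12243019  0.40999539]
 [-0.1246249   0.42637425 -0.89592055  1.03924432]
 [-0.02292519 -0.90395642 -0.42700962  0.62258699]
 [ 0.          0.          0.          1.        ]] [[425.11471124   0.         254.92475194]
 [  0.         425.11471124 188.01116756]
 [  0.           0.           1.        ]] -0.15825232009764553
```

View pics/s.png

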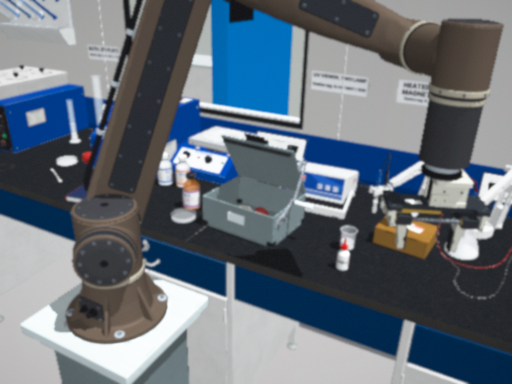

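View pics/d.png

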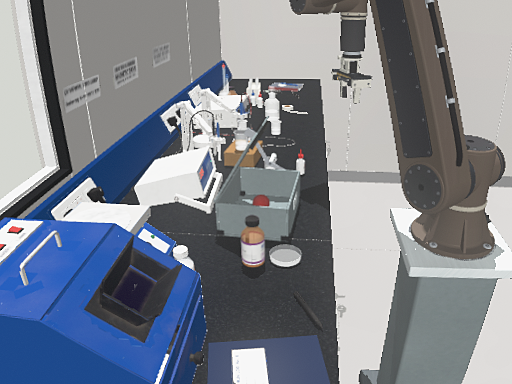

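The scene view shows the case at about (253,205) with its lid open. The knob and stay are on its right wall near (290,212), the dropper at (343,257), the beaker at (348,236), the amber bottle at (191,192) and the dish at (183,215). The side view shows the case at (258,200).

Run:
```python
from h import *
c=np.load('pics/s.npz');P=cloud(c)
for n,(u,v) in dict(rimFL=(204,197),rimFR=(274,222),botFL=(205,221),botFR=(272,242),rimBR=(303,203),lidTL=(226,138),lidTR=(296,152),tab=(258,138),drop=(343,262),beak=(348,240),dish=(183,215),amber=(191,195)).items():
    print(n,np.round(P[v,u],3))
f=c['frame'].astype(int)
cv2.imwrite('pics/sc.png',cv2.resize(c['frame'][120:275,170:370,::-1],(800,600),interpolation=cv2.INTER_CUBIC))
```

```text
rimFL [0.461 0.056 0.095]
rimFR [ 0.443 -0.196  0.083]
botFL [0.455 0.051 0.014]
botFR [ 0.438 -0.195  0.019]
rimBR [ 0.526 -0.249  0.122]
lidTL [0.558 0.034 0.265]
lidTR [ 1.034 -0.011  0.081]
tab [ 0.538 -0.089  0.291]
drop [ 0.426 -0.415  0.028]
beak [ 0.53  -0.395  0.038]
dish [0.469 0.147 0.004]
amber [0.516 0.145 0.059]
```

View pics/sc.png

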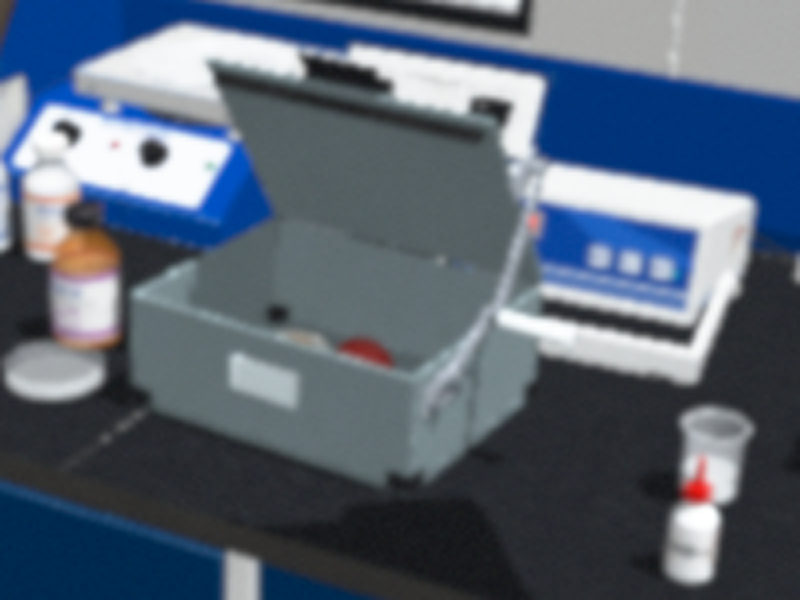

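The crop shows the bar knob from about (500,316) to (575,335), which is scene pixel (305,204). The stay links are inboard of it and the space outside is clear. I'll turn the tool so its jaws close along case x, tilted 22° outward.

apply_moves(
  targets=[
    [1,0,0,0,0,0,-0.0784],
    [1,0,0,0,0,0,-0.0784],
    [1,0,0,0,0,0,-0.0784],
    [1,0,0,0,0,0,-0.0784],
    [1,0,0,0,0,0,-0.0784],
    [1,0,0,0,0,0,-0.0784],
    [1,0,0,0,0,0,-0.0784],
    [1,0,0,0,0,0,-0.0784],
    [1,0,0,0,0,0,-0.0784],
    [1,0,0,0,0,-0.0611,0],
    [1,0,0,0,0,-0.0611,0],
    [1,0,0,0,0,-0.0611,0],
    [1,0,0,0,0,-0.0611,0],
    [1,0,0,0,0,0,0],
  ],
)

```text
time_s: 1.27
tcp_pos: [0.2572, -0.6244, 0.2408]
eef_rot: [179.8, 22.7, -94.2]
contact_force: [-0.4, 1.6, -3.0]
gripper_width: 0.0875
gripper_force: 0.0
```

```bash
cat >> h.py <<'E'
from scipy.spatial.transform import Rotation as Ro
def rel(p):
    s=get_state();R=Ro.from_euler('xyz',s['eef_rot'],degrees=True)
    d=R.inv().apply(np.array(p)-s['tcp_pos'])
    print('t',s['time_s'],'tcp',s['tcp_pos'].round(4),s['eef_rot'].round(1),'shift mm',(d*1000).round(1))
    return d
E
python3 - <<'E'
from h import *
rel([0.50,-0.33,0.24])
E
```

```text
t 1.2667 tcp [ 0.2572 -0.6244  0.2408] [179.8  22.7 -94.2] shift mm [-287.1 -221.   119.9]
```

apply_moves(
  targets=[
    [1,-0.0287,-0.0221,0.012,0,0,0],
    [1,-0.0287,-0.0221,0.012,0,0,0],
    [1,-0.0287,-0.0221,0.012,0,0,0],
    [1,-0.0287,-0.0221,0.012,0,0,0],
    [1,-0.0287,-0.0221,0.012,0,0,0],
    [1,-0.0287,-0.0221,0.012,0,0,0],
    [1,-0.0287,-0.0221,0.012,0,0,0],
    [1,-0.0287,-0.0221,0.012,0,0,0],
    [1,-0.0287,-0.0221,0.012,0,0,0],
    [1,-0.0287,-0.0221,0.012,0,0,0],
    [1,0,0,0,0,0,0],
    [1,0,0,0,0,0,0],
  ],
)

```text
time_s: 2.27
tcp_pos: [0.5014, -0.3265, 0.2419]
eef_rot: [-180.0, 22.0, -93.8]
contact_force: [-0.5, -1.0, 0.4]
gripper_width: 0.0874
gripper_force: 0.0
```

Run:
```python
from h import *
rel([0.50,-0.33,0.24])
c=shot('wrist','w1.png'); print(c['T'].round(3),c['camera_matrix'].round(1),c['k1'])
```

```text
t 2.2667 tcp [ 0.5014 -0.3265  0.2419] [-180.    22.   -93.8] shift mm [4.  1.2 0.4]
[[-0.998  0.052  0.041  0.493]
 [ 0.066  0.778  0.624 -0.45 ]
 [ 0.001  0.626 -0.78   0.341]
 [ 0.     0.     0.     1.   ]] [[298.3   0.  258.7]
 [  0.  298.3 194.9]
 [  0.    0.    1. ]] 0.021079231749356622
```

View pics/w1.png

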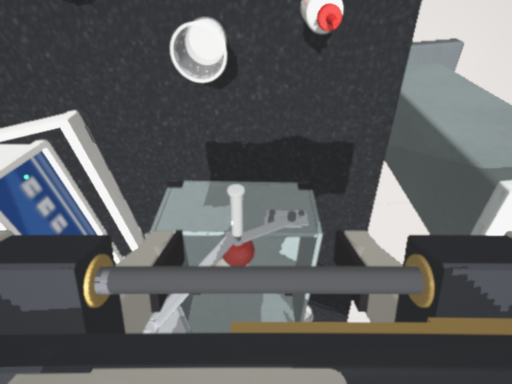

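The wrist view shows the white knob running from its flange at (236,190) to the links at (238,238). The foot plate is at about (287,217), the case's right wall spans columns 165 to 320, the beaker is at (200,50) and the dropper at (325,15).

Run:
```python
from h import *
c=np.load('pics/w1.npz');P=cloud(c);f=c['frame']
for v in range(184,246,4):
    r=f[v,215:262].astype(int); m=np.where((r.min(1)>175))[0]+215
    if len(m): print(v,m.min(),m.max(),P[v,(m.min()+m.max())//2].round(4))
for n,(u,v) in dict(wTL=(183,184),wTR=(300,184),foot=(300,216),foot2=(291,216),foot3=(270,218),rimR=(316,236),rimL=(160,237),wallbot=(240,180)).items(): print(n,P[v,u].round(4))
cv2.imwrite('pics/w1c.png',cv2.resize(f[170:260,150:330,::-1],(800,400),interpolation=cv2.INTER_CUBIC))
```

```text
188 228 243 [ 0.5272 -0.2789  0.1141]
192 228 243 [ 0.5267 -0.2796  0.1212]
196 230 241 [ 0.5268 -0.277   0.124 ]
200 231 241 [ 0.5269 -0.2695  0.1207]
204 231 241 [ 0.5276 -0.2641  0.1203]
208 231 241 [ 0.5282 -0.259   0.1204]
212 231 241 [ 0.5286 -0.2547  0.1214]
216 231 241 [ 0.5293 -0.249   0.121 ]
220 231 241 [ 0.5299 -0.2434  0.1209]
224 231 241 [ 0.5304 -0.2385  0.1216]
228 232 241 [ 0.5312 -0.232   0.1208]
232 215 241 [ 0.5424 -0.2165  0.1108]
236 237 237 [ 0.5318 -0.218   0.1189]
244 219 219 [ 0.5508 -0.2157  0.1271]
wTL [ 0.6137 -0.2116  0.0097]
wTR [ 0.4519 -0.1978  0.0056]
foot [ 0.4591 -0.1987  0.0718]
foot2 [ 0.4715 -0.2145  0.088 ]
foot3 [ 0.4958 -0.2108  0.0857]
rimR [ 0.4428 -0.1888  0.0969]
rimL [ 0.5529 -0.3378  0.2314]
wallbot [ 0.5359 -0.2048 -0.0021]
```

View pics/w1c.png

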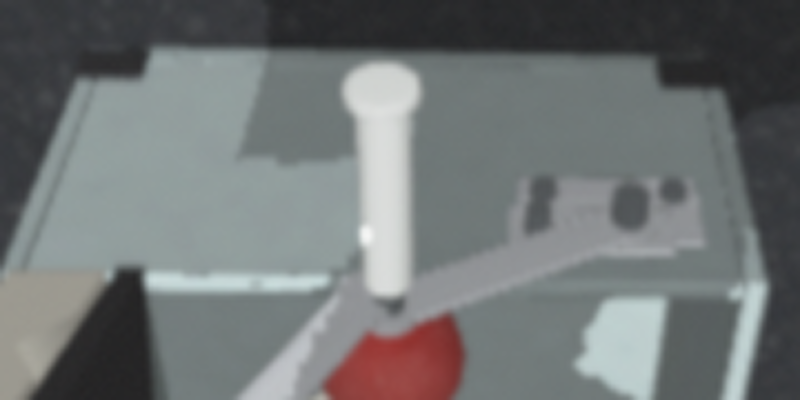

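Run:
```python
from h import *
s=get_state();R=Ro.from_euler('xyz',s['eef_rot'],degrees=True);z=R.apply([0,0,1]);print(z.round(3))
k=np.array([.5288,-.255,.115]);rel(k-.07*z)
```

```text
[ 0.026  0.373 -0.928]
t 2.3167 tcp [ 0.5007 -0.3277  0.2418] [-180.    21.9  -93.9] shift mm [-21.6 -23.1  75.5]
```

apply_moves(
  targets=[
    [1,-0.0054,-0.0058,0.019,0,0,0],
    [1,-0.0054,-0.0058,0.019,0,0,0],
    [1,-0.0054,-0.0058,0.019,0,0,0],
    [1,-0.0054,-0.0058,0.019,0,0,0],
    [1,0,0,0,0.005,0,0.0124],
    [1,0,0,0,0,0,0],
    [1,0,0,0,0,0,0],
  ],
)

```text
time_s: 2.9
tcp_pos: [0.5265, -0.2832, 0.18]
eef_rot: [-180.0, 21.9, -95.2]
contact_force: [-0.3, -0.4, 0.0]
gripper_width: 0.0876
gripper_force: 0.0
```

Run:
```python
from h import *
k=np.array([.5288,-.255,.115]);rel(k)
c=shot('wrist','w2.png')
```

```text
t 2.9 tcp [ 0.5265 -0.2832  0.18  ] [-180.    21.9  -95.2] shift mm [-1.9  0.3 70.8]
```

View pics/w2.png

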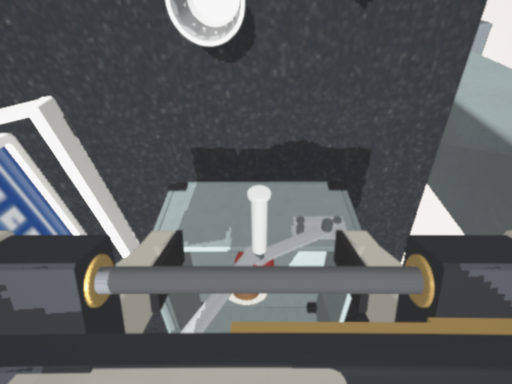

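The knob is centred between the fingers at column 259, and the fingers' centre is near column 260. I'll refine its position and find the pin at (327,225).

Run:
```python
from h import *
c=np.load('pics/w2.npz');P=cloud(c);f=c['frame']
for v in range(188,252,6):
    r=f[v,240:280].astype(int); m=np.where((r.min(1)>175))[0]+240
    if len(m): print(v,m.min(),m.max(),P[v,(m.min()+m.max())//2].round(4))
for u,v in [(327,225),(326,229),(320,226),(334,226),(300,224)]:print(u,v,f[v,u],P[v,u].round(4))
```

```text
188 249 268 [ 0.5272 -0.2797  0.112 ]
194 247 270 [ 0.5272 -0.28    0.1191]
200 250 267 [ 0.5275 -0.2771  0.1221]
206 251 266 [ 0.5281 -0.2707  0.1209]
212 251 266 [ 0.5286 -0.2649  0.1207]
218 252 266 [ 0.5283 -0.2603  0.122 ]
224 252 266 [ 0.529  -0.2532  0.1209]
230 252 266 [ 0.5296 -0.2461  0.12  ]
236 252 266 [ 0.5301 -0.2405  0.1209]
242 252 266 [ 0.5307 -0.2339  0.1209]
248 252 266 [ 0.5314 -0.2266  0.1206]
327 225 [ 93  97 100] [ 0.4714 -0.2141  0.0876]
326 229 [ 94  99 101] [ 0.4719 -0.2084  0.087 ]
320 226 [154 157 159] [ 0.4764 -0.207   0.0813]
334 226 [169 172 175] [ 0.4622 -0.2008  0.0764]
300 224 [92 97 99] [ 0.4949 -0.2126  0.0826]
```

apply_moves(
  newtons=6,
  targets=[
    [1,-0.0005,0,0.0177,0,0,0],
    [1,-0.0005,0,0.0177,0,0,0],
    [1,-0.0005,0,0.0177,0,0,0],
    [1,-0.0004,0,0.0177,0,0,0],
    [1,0,0,0,0,0,0],
    [1,0,0,0,0,0,0],
    [1,0,0,0,0,0,0],
  ],
)

```text
time_s: 3.53
tcp_pos: [0.53, -0.2549, 0.1159]
eef_rot: [-179.9, 21.9, -95.2]
contact_force: [0.8, -0.3, -0.8]
gripper_width: 0.0875
gripper_force: 0.0
```

apply_moves(
  newtons=6,
  targets=[
    [0,0,0,0,0,0,0],
    [0,0,0,0,0,0,0],
    [0,0,0,0,0,0,0],
    [0,0,0,0,0,0,0],
    [0,0,0,0,0,0,0],
    [0,0,0,0,0,0,0],
    [0,0,0,0,0,0,0],
    [0,0,0,0,0,0,0],
    [0,0,0,0,0,0,0],
    [0,0,0,0,0,0,0],
  ],
)

```text
time_s: 4.37
tcp_pos: [0.5295, -0.2537, 0.1144]
eef_rot: [180.0, 22.0, -95.2]
contact_force: [0.0, -0.2, 0.5]
gripper_width: 0.0269
gripper_force: 0.0
```

apply_moves(
  newtons=8,
  targets=[
    [0,0,0,0,0,0,0],
    [0,0,0,0,0,0,0],
    [0,0,0,0,0,0,0],
    [0,0,0,0,0,0,0],
    [0,0,0,0,0,0,0],
    [0,0,0,0,0,0,0],
  ],
)

```text
time_s: 4.87
tcp_pos: [0.5295, -0.2537, 0.1144]
eef_rot: [180.0, 22.0, -95.2]
contact_force: [-1.1, 1.3, 0.2]
gripper_width: 0.0115
gripper_force: 8.0
```

Run:
```python
from h import *
for _ in range(1):
  s=get_state();print(s['tcp_pos'],s['contact_force'],s['moment'],s['gripper_width'])
```

```text
[ 0.52947012 -0.2537231   0.11443455] [-1.09615989  1.26847148  0.19876423] [-1.24011646  0.34784411  0.08609379] 0.01146476288079328
```

```bash
cat > arc.py <<'E'
from h import *
import sys
# arc.py a0 da n [dX dz corrections mm spread over rows]
def rows(a0,da,n,cx=0,cz=0):
    a=a0-da*np.arange(n+1); X=-70*np.cos(a); Z=70*np.sin(a)
    dX=np.diff(X)+cx/n; dZ=np.diff(Z)+cz/n
    print('end a',a[-1].round(3)); print([[0]+[round(float(v)/1000,5) for v in (-.375*z,-x,-.927*z)]+[0,0,0] for x,z in zip(dX,dZ)])
def stat(a):
    s=get_state();e=np.array([.9962,-.0872,0]);F=s['contact_force']
    X=s['tcp_pos']@e*1000;Z=s['tcp_pos'][2]*1000
    r=np.array([-np.cos(a),np.sin(a)]);t=np.array([-np.sin(a),-np.cos(a)])
    f=np.array([F@e,F[2]])
    print('t',round(s['time_s'],2),'X',X.round(2),'Z',Z.round(2),'F x,z',f.round(1),'Fy',F[1].round(1),'rad',(f@r).round(1),'tan',(f@t).round(1),'w',s['gripper_width'].round(4))
if __name__=='__main__':
    v=[float(x) for x in sys.argv[1:]]; stat(v[0]); rows(v[0],v[1],int(v[2]),*v[3:])
E
python3 arc.py 2.64 0.02 8
```

```text
Traceback (most recent call last):
  File "arc.py", line 15, in <module>
    v=[float(x) for x in sys.argv[1:]]; stat(v[0]); rows(v[0],v[1],int(v[2]),*v[3:])
                                        ~~~~^^^^^^
  File "arc.py", line 13, in stat
    print('t',round(s['time_s'],2),'X',X.round(2),'Z',Z.round(2),'F x,z',f.round(1),'Fy',F[1].round(1),'rad',(f@r).round(1),'tan',(f@t).round(1),'w',s['gripper_width'].round(4))
                                                                                                                                                     ^^^^^^^^^^^^^^^^^^^^^^^^
AttributeError: 'float' object has no attribute 'round'
```

```bash
sed -i "s/s\['gripper_width'\].round(4)/round(s['gripper_width'],4)/; s/float(v)\/1000,5/float(v)\/1000,4/" arc.py; python3 arc.py 2.64 0.02 8
```

```text
t 4.87 X 549.58 Z 114.43 F x,z [-1.2  0.2] Fy 1.3 rad -1.0 tan 0.8 w 0.0115
end a 2.48
[[0, -0.0005, 0.0007, -0.0011, 0, 0, 0], [0, -0.0005, 0.0007, -0.0011, 0, 0, 0], [0, -0.0004, 0.0007, -0.0011, 0, 0, 0], [0, -0.0004, 0.0008, -0.0011, 0, 0, 0], [0, -0.0004, 0.0008, -0.0011, 0, 0, 0], [0, -0.0004, 0.0008, -0.0011, 0, 0, 0], [0, -0.0004, 0.0008, -0.001, 0, 0, 0], [0, -0.0004, 0.0008, -0.001, 0, 0, 0]]
```

apply_moves(
  newtons=12,
  targets=[
    [0,0,0,0,0,0,0],
    [0,-0.0005,0.0007,-0.0011,0,0,0],
    [0,-0.0005,0.0007,-0.0011,0,0,0],
    [0,-0.0004,0.0007,-0.0011,0,0,0],
    [0,-0.0004,0.0008,-0.0011,0,0,0],
    [0,0,0,0,0,0,0],
    [0,0,0,0,0,0,0],
  ],
)

```text
time_s: 5.45
tcp_pos: [0.5267, -0.2535, 0.1194]
eef_rot: [-180.0, 22.0, -95.2]
contact_force: [0.4, -0.7, -2.7]
gripper_width: 0.0116
gripper_force: 12.0
```

```bash
python3 arc.py 2.56 0.02 8
```

```text
t 5.45 X 546.85 Z 119.38 F x,z [ 0.5 -2.7] Fy -0.7 rad -1.1 tan -2.5 w 0.0116
end a 2.4
[[0, -0.0004, 0.0008, -0.0011, 0, 0, 0], [0, -0.0004, 0.0008, -0.0011, 0, 0, 0], [0, -0.0004, 0.0008, -0.001, 0, 0, 0], [0, -0.0004, 0.0008, -0.001, 0, 0, 0], [0, -0.0004, 0.0009, -0.001, 0, 0, 0], [0, -0.0004, 0.0009, -0.001, 0, 0, 0], [0, -0.0004, 0.0009, -0.001, 0, 0, 0], [0, -0.0004, 0.0009, -0.001, 0, 0, 0]]
```

apply_moves(
  targets=[
    [0,-0.0004,0.0008,-0.0011,0,0,0],
    [0,-0.0004,0.0008,-0.0011,0,0,0],
    [0,-0.0004,0.0008,-0.001,0,0,0],
    [0,-0.0004,0.0008,-0.001,0,0,0],
    [0,-0.0004,0.0009,-0.001,0,0,0],
    [0,-0.0004,0.0009,-0.001,0,0,0],
    [0,-0.0004,0.0009,-0.001,0,0,0],
    [0,-0.0004,0.0009,-0.001,0,0,0],
    [0,0,0,0,0,0,0],
  ],
)

```text
time_s: 6.2
tcp_pos: [0.5198, -0.253, 0.1285]
eef_rot: [-180.0, 22.0, -95.2]
contact_force: [1.7, 0.8, -0.5]
gripper_width: 0.0112
gripper_force: 12.0
```

```bash
python3 arc.py 2.40 0.025 10
```

```text
t 6.2 X 539.92 Z 128.46 F x,z [ 1.7 -0.5] Fy 0.8 rad 0.9 tan -1.5 w 0.0112
end a 2.15
[[0, -0.0005, 0.0012, -0.0012, 0, 0, 0], [0, -0.0005, 0.0012, -0.0012, 0, 0, 0], [0, -0.0005, 0.0013, -0.0011, 0, 0, 0], [0, -0.0004, 0.0013, -0.0011, 0, 0, 0], [0, -0.0004, 0.0013, -0.0011, 0, 0, 0], [0, -0.0004, 0.0013, -0.001, 0, 0, 0], [0, -0.0004, 0.0014, -0.001, 0, 0, 0], [0, -0.0004, 0.0014, -0.001, 0, 0, 0], [0, -0.0004, 0.0014, -0.0009, 0, 0, 0], [0, -0.0004, 0.0015, -0.0009, 0, 0, 0]]
```

apply_moves(
  targets=[
    [0,-0.0005,0.0012,-0.0012,0,0,0],
    [0,-0.0005,0.0012,-0.0012,0,0,0],
    [0,-0.0005,0.0013,-0.0011,0,0,0],
    [0,-0.0004,0.0013,-0.0011,0,0,0],
    [0,-0.0004,0.0013,-0.0011,0,0,0],
    [0,-0.0004,0.0013,-0.001,0,0,0],
    [0,-0.0004,0.0014,-0.001,0,0,0],
    [0,-0.0004,0.0014,-0.001,0,0,0],
    [0,-0.0004,0.0014,-0.0009,0,0,0],
    [0,-0.0004,0.0015,-0.0009,0,0,0],
    [0,0,0,0,0,0,0],
  ],
)

```text
time_s: 7.12
tcp_pos: [0.5065, -0.2518, 0.1398]
eef_rot: [-180.0, 22.0, -95.2]
contact_force: [3.1, -0.2, 2.3]
gripper_width: 0.0112
gripper_force: 12.0
```

```bash
python3 arc.py 2.15 0.025 8
```

```text
t 7.12 X 526.57 Z 139.82 F x,z [3.1 2.3] Fy -0.2 rad 3.7 tan -1.3 w 0.0112
end a 1.95
[[0, -0.0004, 0.0015, -0.0009, 0, 0, 0], [0, -0.0003, 0.0015, -0.0008, 0, 0, 0], [0, -0.0003, 0.0015, -0.0008, 0, 0, 0], [0, -0.0003, 0.0015, -0.0008, 0, 0, 0], [0, -0.0003, 0.0016, -0.0007, 0, 0, 0], [0, -0.0003, 0.0016, -0.0007, 0, 0, 0], [0, -0.0003, 0.0016, -0.0007, 0, 0, 0], [0, -0.0003, 0.0016, -0.0006, 0, 0, 0]]
```

```bash
python3 arc.py 2.17 0.025 8 .28 .41
```

```text
t 7.12 X 526.57 Z 139.82 F x,z [3.1 2.3] Fy -0.2 rad 3.7 tan -1.2 w 0.0112
end a 1.97
[[0, -0.0004, 0.0014, -0.0009, 0, 0, 0], [0, -0.0004, 0.0014, -0.0009, 0, 0, 0], [0, -0.0004, 0.0015, -0.0009, 0, 0, 0], [0, -0.0003, 0.0015, -0.0008, 0, 0, 0], [0, -0.0003, 0.0015, -0.0008, 0, 0, 0], [0, -0.0003, 0.0015, -0.0008, 0, 0, 0], [0, -0.0003, 0.0016, -0.0007, 0, 0, 0], [0, -0.0003, 0.0016, -0.0007, 0, 0, 0]]
```

apply_moves(
  targets=[
    [0,-0.0004,0.0014,-0.0009,0,0,0],
    [0,-0.0004,0.0014,-0.0009,0,0,0],
    [0,-0.0004,0.0015,-0.0009,0,0,0],
    [0,-0.0003,0.0015,-0.0008,0,0,0],
    [0,-0.0003,0.0015,-0.0008,0,0,0],
    [0,-0.0003,0.0015,-0.0008,0,0,0],
    [0,-0.0003,0.0016,-0.0007,0,0,0],
    [0,-0.0003,0.0016,-0.0007,0,0,0],
    [0,0,0,0,0,0,0],
  ],
)

```text
time_s: 7.87
tcp_pos: [0.4942, -0.2506, 0.1466]
eef_rot: [180.0, 22.0, -95.2]
contact_force: [1.6, -1.8, 2.0]
gripper_width: 0.0114
gripper_force: 12.0
```

```bash
python3 arc.py 1.97 0.025 8
```

```text
t 7.87 X 514.19 Z 146.58 F x,z [1.8 2. ] Fy -1.8 rad 2.5 tan -0.9 w 0.0114
end a 1.77
[[0, -0.0002, 0.0016, -0.0006, 0, 0, 0], [0, -0.0002, 0.0016, -0.0006, 0, 0, 0], [0, -0.0002, 0.0017, -0.0005, 0, 0, 0], [0, -0.0002, 0.0017, -0.0005, 0, 0, 0], [0, -0.0002, 0.0017, -0.0005, 0, 0, 0], [0, -0.0002, 0.0017, -0.0004, 0, 0, 0], [0, -0.0002, 0.0017, -0.0004, 0, 0, 0], [0, -0.0001, 0.0017, -0.0003, 0, 0, 0]]
```

```bash
python3 arc.py 1.99 0.025 8 .14 .34
```

```text
t 7.87 X 514.19 Z 146.58 F x,z [1.8 2. ] Fy -1.8 rad 2.5 tan -0.8 w 0.0114
end a 1.79
[[0, -0.0003, 0.0016, -0.0007, 0, 0, 0], [0, -0.0003, 0.0016, -0.0006, 0, 0, 0], [0, -0.0002, 0.0016, -0.0006, 0, 0, 0], [0, -0.0002, 0.0016, -0.0006, 0, 0, 0], [0, -0.0002, 0.0017, -0.0005, 0, 0, 0], [0, -0.0002, 0.0017, -0.0005, 0, 0, 0], [0, -0.0002, 0.0017, -0.0005, 0, 0, 0], [0, -0.0002, 0.0017, -0.0004, 0, 0, 0]]
```

apply_moves(
  targets=[
    [0,-0.0003,0.0016,-0.0007,0,0,0],
    [0,-0.0003,0.0016,-0.0006,0,0,0],
    [0,-0.0002,0.0016,-0.0006,0,0,0],
    [0,-0.0002,0.0016,-0.0006,0,0,0],
    [0,-0.0002,0.0017,-0.0005,0,0,0],
    [0,-0.0002,0.0017,-0.0005,0,0,0],
    [0,-0.0002,0.0017,-0.0005,0,0,0],
    [0,-0.0002,0.0017,-0.0004,0,0,0],
    [0,0,0,0,0,0,0],
  ],
)

```text
time_s: 8.62
tcp_pos: [0.4809, -0.2493, 0.1511]
eef_rot: [180.0, 22.0, -95.2]
contact_force: [-0.9, -3.6, -0.1]
gripper_width: 0.0116
gripper_force: 12.0
```

```bash
python3 arc.py 1.79 0.025 8
```

```text
t 8.62 X 500.78 Z 151.12 F x,z [-0.6 -0.1] Fy -3.6 rad -0.2 tan 0.5 w 0.0116
end a 1.59
[[0, -0.0001, 0.0017, -0.0003, 0, 0, 0], [0, -0.0001, 0.0017, -0.0003, 0, 0, 0], [0, -0.0001, 0.0017, -0.0003, 0, 0, 0], [0, -0.0001, 0.0017, -0.0002, 0, 0, 0], [0, -0.0001, 0.0017, -0.0002, 0, 0, 0], [0, -0.0001, 0.0017, -0.0001, 0, 0, 0], [0, -0.0, 0.0017, -0.0001, 0, 0, 0], [0, -0.0, 0.0017, -0.0001, 0, 0, 0]]
```

```bash
python3 - <<'E'
s=open('arc.py').read()
i=s.index('def rows');j=s.index('def stat')
s=s[:i]+'''def rows(a0,da,n,cx=0,cz=0,cy=0):
    a=a0-da*np.arange(n+1); k=np.arange(n+1)/n
    X=-70*np.cos(a)+cx*k; Z=70*np.sin(a)+cz*k; Y=cy*k
    T=np.stack([-.375*Z-.927*Y,-X,-.927*Z+.375*Y],1); T-=T[0]
    D=np.diff(np.round(T,1),axis=0).round(1)
    print('end a',a[-1].round(3)); print([[0]+[round(float(v)/1000,4)+0 for v in d]+[0,0,0] for d in D])
'''+s[j:]
open('arc.py','w').write(s)
E
python3 arc.py 1.79 0.025 8 0 0 -.6
```

```text
t 8.62 X 500.78 Z 151.12 F x,z [-0.6 -0.1] Fy -3.6 rad -0.2 tan 0.5 w 0.0116
end a 1.59
[[0, -0.0001, 0.0017, -0.0004, 0, 0, 0], [0, 0.0, 0.0017, -0.0003, 0, 0, 0], [0, 0.0, 0.0018, -0.0003, 0, 0, 0], [0, -0.0001, 0.0017, -0.0002, 0, 0, 0], [0, 0.0, 0.0017, -0.0002, 0, 0, 0], [0, 0.0001, 0.0018, -0.0002, 0, 0, 0], [0, 0.0, 0.0017, -0.0001, 0, 0, 0], [0, 0.0, 0.0018, -0.0001, 0, 0, 0]]
```

apply_moves(
  targets=[
    [0,-0.0001,0.0017,-0.0004,0,0,0],
    [0,0,0.0017,-0.0003,0,0,0],
    [0,0,0.0018,-0.0003,0,0,0],
    [0,-0.0001,0.0017,-0.0002,0,0,0],
    [0,0,0.0017,-0.0002,0,0,0],
    [0,0.0001,0.0018,-0.0002,0,0,0],
    [0,0,0.0017,-0.0001,0,0,0],
    [0,0,0.0018,-0.0001,0,0,0],
    [0,0,0,0,0,0,0],
  ],
)

```text
time_s: 9.37
tcp_pos: [0.467, -0.2482, 0.1527]
eef_rot: [179.9, 22.0, -95.2]
contact_force: [-0.0, 0.1, -1.6]
gripper_width: 0.0115
gripper_force: 12.0
```

```bash
python3 arc.py 1.59 0.025 8 0 0 -.3
```

```text
t 9.37 X 486.88 Z 152.73 F x,z [-0.  -1.6] Fy 0.1 rad -1.6 tan -0.0 w 0.0115
end a 1.39
[[0, 0.0, 0.0017, 0.0, 0, 0, 0], [0, 0.0001, 0.0018, 0.0, 0, 0, 0], [0, 0.0, 0.0017, 0.0, 0, 0, 0], [0, 0.0001, 0.0018, 0.0001, 0, 0, 0], [0, 0.0001, 0.0017, 0.0002, 0, 0, 0], [0, 0.0001, 0.0018, 0.0002, 0, 0, 0], [0, 0.0002, 0.0017, 0.0002, 0, 0, 0], [0, 0.0001, 0.0017, 0.0002, 0, 0, 0]]
```

```bash
python3 arc.py 1.568 0.025 8 0 -.2 -.2
```

```text
t 9.37 X 486.88 Z 152.73 F x,z [-0.  -1.6] Fy 0.1 rad -1.6 tan 0.0 w 0.0115
end a 1.368
[[0, 0.0, 0.0017, 0.0, 0, 0, 0], [0, 0.0001, 0.0018, 0.0001, 0, 0, 0], [0, 0.0001, 0.0017, 0.0001, 0, 0, 0], [0, 0.0001, 0.0018, 0.0002, 0, 0, 0], [0, 0.0001, 0.0017, 0.0002, 0, 0, 0], [0, 0.0001, 0.0018, 0.0002, 0, 0, 0], [0, 0.0001, 0.0017, 0.0003, 0, 0, 0], [0, 0.0002, 0.0017, 0.0003, 0, 0, 0]]
```

apply_moves(
  newtons=15,
  targets=[
    [0,0,0.0017,0,0,0,0],
    [0,0.0001,0.0018,0.0001,0,0,0],
    [0,0.0001,0.0017,0.0001,0,0,0],
    [0,0.0001,0.0018,0.0002,0,0,0],
    [0,0.0001,0.0017,0.0002,0,0,0],
    [0,0.0001,0.0018,0.0002,0,0,0],
    [0,0.0001,0.0017,0.0003,0,0,0],
    [0,0.0002,0.0017,0.0003,0,0,0],
    [0,0,0,0,0,0,0],
  ],
)

```text
time_s: 10.12
tcp_pos: [0.4532, -0.2472, 0.1511]
eef_rot: [180.0, 22.0, -95.2]
contact_force: [-0.5, 3.7, -2.7]
gripper_width: 0.0112
gripper_force: 15.0
```

```bash
python3 arc.py 1.368 0.025 10 0 0 -.2
```

```text
t 10.12 X 473.04 Z 151.14 F x,z [-0.8 -2.7] Fy 3.7 rad -2.5 tan 1.3 w 0.0112
end a 1.118
[[0, 0.0002, 0.0017, 0.0003, 0, 0, 0], [0, 0.0001, 0.0017, 0.0004, 0, 0, 0], [0, 0.0002, 0.0017, 0.0004, 0, 0, 0], [0, 0.0002, 0.0017, 0.0005, 0, 0, 0], [0, 0.0003, 0.0016, 0.0005, 0, 0, 0], [0, 0.0002, 0.0017, 0.0005, 0, 0, 0], [0, 0.0002, 0.0016, 0.0006, 0, 0, 0], [0, 0.0003, 0.0016, 0.0006, 0, 0, 0], [0, 0.0003, 0.0016, 0.0007, 0, 0, 0], [0, 0.0003, 0.0016, 0.0006, 0, 0, 0]]
```

```bash
python3 arc.py 1.36 0.025 10 .08 -.35 .3
```

```text
t 10.12 X 473.04 Z 151.14 F x,z [-0.8 -2.7] Fy 3.7 rad -2.5 tan 1.4 w 0.0112
end a 1.11
[[0, 0.0001, 0.0017, 0.0004, 0, 0, 0], [0, 0.0002, 0.0017, 0.0004, 0, 0, 0], [0, 0.0001, 0.0017, 0.0005, 0, 0, 0], [0, 0.0002, 0.0016, 0.0005, 0, 0, 0], [0, 0.0002, 0.0017, 0.0006, 0, 0, 0], [0, 0.0002, 0.0016, 0.0006, 0, 0, 0], [0, 0.0002, 0.0016, 0.0006, 0, 0, 0], [0, 0.0003, 0.0016, 0.0007, 0, 0, 0], [0, 0.0002, 0.0016, 0.0007, 0, 0, 0], [0, 0.0003, 0.0016, 0.0008, 0, 0, 0]]
```

apply_moves(
  targets=[
    [0,0.0001,0.0017,0.0004,0,0,0],
    [0,0.0002,0.0017,0.0004,0,0,0],
    [0,0.0001,0.0017,0.0005,0,0,0],
    [0,0.0002,0.0016,0.0005,0,0,0],
    [0,0.0002,0.0017,0.0006,0,0,0],
    [0,0.0002,0.0016,0.0006,0,0,0],
    [0,0.0002,0.0016,0.0006,0,0,0],
    [0,0.0003,0.0016,0.0007,0,0,0],
    [0,0.0002,0.0016,0.0007,0,0,0],
    [0,0.0003,0.0016,0.0008,0,0,0],
    [0,0,0,0,0,0,0],
  ],
)

```text
time_s: 11.03
tcp_pos: [0.4369, -0.2458, 0.1451]
eef_rot: [180.0, 22.0, -95.2]
contact_force: [-2.8, 3.0, 0.2]
gripper_width: 0.0118
gripper_force: 15.0
```

```bash
python3 arc.py 1.11 0.025 10 0 0 .2
```

```text
t 11.03 X 456.66 Z 145.07 F x,z [-3.   0.2] Fy 3.0 rad 1.6 tan 2.6 w 0.0118
end a 0.86
[[0, 0.0003, 0.0016, 0.0007, 0, 0, 0], [0, 0.0003, 0.0015, 0.0008, 0, 0, 0], [0, 0.0003, 0.0015, 0.0008, 0, 0, 0], [0, 0.0003, 0.0015, 0.0009, 0, 0, 0], [0, 0.0003, 0.0015, 0.0009, 0, 0, 0], [0, 0.0004, 0.0014, 0.0009, 0, 0, 0], [0, 0.0004, 0.0014, 0.001, 0, 0, 0], [0, 0.0003, 0.0014, 0.001, 0, 0, 0], [0, 0.0004, 0.0014, 0.001, 0, 0, 0], [0, 0.0004, 0.0013, 0.001, 0, 0, 0]]
```

```bash
python3 arc.py 1.118 0.025 10 -.08 .15 .5
```

```text
t 11.03 X 456.66 Z 145.07 F x,z [-3.   0.2] Fy 3.0 rad 1.5 tan 2.6 w 0.0118
end a 0.868
[[0, 0.0002, 0.0016, 0.0007, 0, 0, 0], [0, 0.0003, 0.0015, 0.0008, 0, 0, 0], [0, 0.0003, 0.0016, 0.0008, 0, 0, 0], [0, 0.0003, 0.0015, 0.0008, 0, 0, 0], [0, 0.0003, 0.0014, 0.0009, 0, 0, 0], [0, 0.0003, 0.0015, 0.0009, 0, 0, 0], [0, 0.0003, 0.0014, 0.001, 0, 0, 0], [0, 0.0003, 0.0015, 0.0009, 0, 0, 0], [0, 0.0004, 0.0013, 0.001, 0, 0, 0], [0, 0.0004, 0.0014, 0.0011, 0, 0, 0]]
```

apply_moves(
  targets=[
    [0,0.0002,0.0016,0.0007,0,0,0],
    [0,0.0003,0.0015,0.0008,0,0,0],
    [0,0.0003,0.0016,0.0008,0,0,0],
    [0,0.0003,0.0015,0.0008,0,0,0],
    [0,0.0003,0.0014,0.0009,0,0,0],
    [0,0.0003,0.0015,0.0009,0,0,0],
    [0,0.0003,0.0014,0.001,0,0,0],
    [0,0.0003,0.0015,0.0009,0,0,0],
    [0,0.0004,0.0013,0.001,0,0,0],
    [0,0.0004,0.0014,0.0011,0,0,0],
    [0,0,0,0,0,0,0],
  ],
)

```text
time_s: 11.95
tcp_pos: [0.4224, -0.2443, 0.1355]
eef_rot: [180.0, 22.0, -95.2]
contact_force: [-4.9, -1.1, -0.2]
gripper_width: 0.0115
gripper_force: 15.0
```

```bash
python3 arc.py 0.868 0.025 10 0 0 .2
```

```text
t 11.95 X 442.07 Z 135.48 F x,z [-4.8 -0.2] Fy -1.1 rad 2.9 tan 3.8 w 0.0115
end a 0.618
[[0, 0.0004, 0.0013, 0.0011, 0, 0, 0], [0, 0.0004, 0.0013, 0.0011, 0, 0, 0], [0, 0.0005, 0.0013, 0.0011, 0, 0, 0], [0, 0.0004, 0.0012, 0.0012, 0, 0, 0], [0, 0.0005, 0.0012, 0.0012, 0, 0, 0], [0, 0.0004, 0.0012, 0.0012, 0, 0, 0], [0, 0.0005, 0.0011, 0.0012, 0, 0, 0], [0, 0.0005, 0.0011, 0.0013, 0, 0, 0], [0, 0.0005, 0.0011, 0.0013, 0, 0, 0], [0, 0.0005, 0.001, 0.0013, 0, 0, 0]]
```

```bash
python3 arc.py 0.87 0.025 10 -.27 .3 0
```

```text
t 11.95 X 442.07 Z 135.48 F x,z [-4.8 -0.2] Fy -1.1 rad 2.9 tan 3.8 w 0.0115
end a 0.62
[[0, 0.0004, 0.0014, 0.001, 0, 0, 0], [0, 0.0004, 0.0013, 0.0011, 0, 0, 0], [0, 0.0005, 0.0013, 0.0011, 0, 0, 0], [0, 0.0004, 0.0012, 0.0011, 0, 0, 0], [0, 0.0005, 0.0013, 0.0012, 0, 0, 0], [0, 0.0005, 0.0012, 0.0011, 0, 0, 0], [0, 0.0005, 0.0011, 0.0012, 0, 0, 0], [0, 0.0005, 0.0011, 0.0013, 0, 0, 0], [0, 0.0005, 0.0011, 0.0012, 0, 0, 0], [0, 0.0005, 0.0011, 0.0013, 0, 0, 0]]
```

apply_moves(
  targets=[
    [0,0.0004,0.0014,0.001,0,0,0],
    [0,0.0004,0.0013,0.0011,0,0,0],
    [0,0.0005,0.0013,0.0011,0,0,0],
    [0,0.0004,0.0012,0.0011,0,0,0],
    [0,0.0005,0.0013,0.0012,0,0,0],
    [0,0.0005,0.0012,0.0011,0,0,0],
    [0,0.0005,0.0011,0.0012,0,0,0],
    [0,0.0005,0.0011,0.0013,0,0,0],
    [0,0.0005,0.0011,0.0012,0,0,0],
    [0,0.0005,0.0011,0.0013,0,0,0],
    [0,0,0,0,0,0,0],
  ],
)

```text
time_s: 12.87
tcp_pos: [0.4105, -0.2431, 0.1228]
eef_rot: [180.0, 22.0, -95.2]
contact_force: [-3.7, -4.4, -1.2]
gripper_width: 0.0114
gripper_force: 15.0
```

```bash
python3 arc.py 0.62 0.025 8 -.1 .1 0
```

```text
t 12.87 X 430.13 Z 122.81 F x,z [-3.3 -1.2] Fy -4.4 rad 2.0 tan 2.9 w 0.0114
end a 0.42
[[0, 0.0005, 0.001, 0.0013, 0, 0, 0], [0, 0.0006, 0.001, 0.0014, 0, 0, 0], [0, 0.0005, 0.0009, 0.0013, 0, 0, 0], [0, 0.0006, 0.0009, 0.0014, 0, 0, 0], [0, 0.0006, 0.0009, 0.0014, 0, 0, 0], [0, 0.0005, 0.0008, 0.0014, 0, 0, 0], [0, 0.0006, 0.0008, 0.0015, 0, 0, 0], [0, 0.0006, 0.0007, 0.0015, 0, 0, 0]]
```

```bash
python3 arc.py 0.62 0.02 10 -.25 .15 -.5
```

```text
t 12.87 X 430.13 Z 122.81 F x,z [-3.3 -1.2] Fy -4.4 rad 2.0 tan 2.9 w 0.0114
end a 0.42
[[0, 0.0005, 0.0008, 0.001, 0, 0, 0], [0, 0.0004, 0.0008, 0.0011, 0, 0, 0], [0, 0.0005, 0.0008, 0.001, 0, 0, 0], [0, 0.0005, 0.0008, 0.0011, 0, 0, 0], [0, 0.0005, 0.0007, 0.0011, 0, 0, 0], [0, 0.0005, 0.0007, 0.0011, 0, 0, 0], [0, 0.0005, 0.0007, 0.0011, 0, 0, 0], [0, 0.0005, 0.0007, 0.0011, 0, 0, 0], [0, 0.0005, 0.0006, 0.0012, 0, 0, 0], [0, 0.0006, 0.0006, 0.0011, 0, 0, 0]]
```

apply_moves(
  targets=[
    [0,0.0005,0.0008,0.001,0,0,0],
    [0,0.0004,0.0008,0.0011,0,0,0],
    [0,0.0005,0.0008,0.001,0,0,0],
    [0,0.0005,0.0008,0.0011,0,0,0],
    [0,0.0005,0.0007,0.0011,0,0,0],
    [0,0.0005,0.0007,0.0011,0,0,0],
    [0,0.0005,0.0007,0.0011,0,0,0],
    [0,0.0005,0.0007,0.0011,0,0,0],
    [0,0.0005,0.0006,0.0012,0,0,0],
    [0,0.0006,0.0006,0.0011,0,0,0],
    [0,0,0,0,0,0,0],
  ],
)

```text
time_s: 13.78
tcp_pos: [0.4034, -0.2426, 0.1109]
eef_rot: [180.0, 22.0, -95.2]
contact_force: [-3.2, -1.1, -3.0]
gripper_width: 0.0112
gripper_force: 15.0
```

```bash
python3 arc.py 0.42 0.015 8 -.1 .1 0; python3 -c "
from h import *
c=shot('wrist','w3.png');d=shot('scene','s3.png')
cv2.imwrite('pics/m3.png',np.vstack([cv2.resize(c['frame'],(600,300)),cv2.resize(d['frame'][120:275,170:370],(600,300))])[:,:,::-1])"
```

```text
t 13.78 X 423.07 Z 110.92 F x,z [-3.1 -3. ] Fy -1.1 rad 1.6 tan 4.0 w 0.0112
end a 0.3
[[0, 0.0004, 0.0004, 0.0009, 0, 0, 0], [0, 0.0003, 0.0005, 0.0009, 0, 0, 0], [0, 0.0004, 0.0004, 0.0009, 0, 0, 0], [0, 0.0003, 0.0003, 0.0009, 0, 0, 0], [0, 0.0004, 0.0004, 0.0009, 0, 0, 0], [0, 0.0004, 0.0004, 0.0009, 0, 0, 0], [0, 0.0003, 0.0003, 0.0009, 0, 0, 0], [0, 0.0004, 0.0004, 0.0009, 0, 0, 0]]
```

View pics/m3.png

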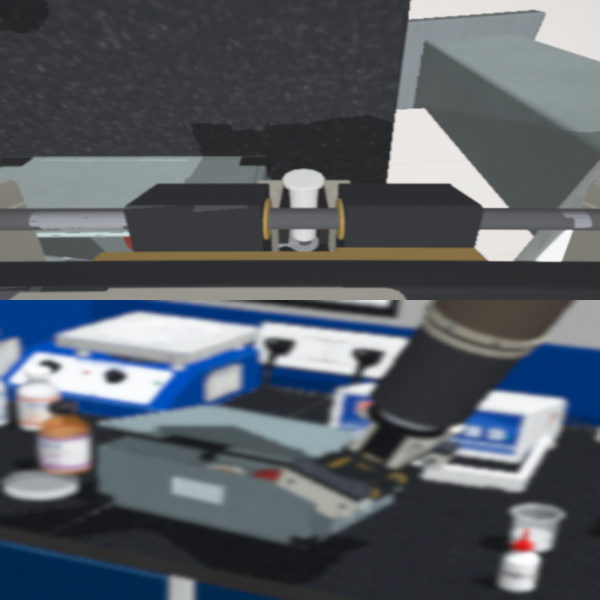

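The knob is held between the pads (around (303,205) in the upper half). In the lower half, the lid is about 10–15° open with the bystanders untouched.

apply_moves(
  targets=[
    [0,0.0004,0.0004,0.0009,0,0,0],
    [0,0.0003,0.0005,0.0009,0,0,0],
    [0,0.0004,0.0004,0.0009,0,0,0],
    [0,0.0003,0.0004,0.0009,0,0,0],
    [0,0.0004,0.0004,0.0009,0,0,0],
    [0,0.0004,0.0004,0.0009,0,0,0],
    [0,0.0003,0.0004,0.0009,0,0,0],
    [0,0.0004,0.0004,0.0009,0,0,0],
    [0,0,0,0,0,0,0],
  ],
)

```text
time_s: 14.63
tcp_pos: [0.4003, -0.2424, 0.1033]
eef_rot: [180.0, 22.0, -95.2]
contact_force: [-2.3, -0.9, -2.7]
gripper_width: 0.0113
gripper_force: 15.0
```

```bash
python3 arc.py 0.30 0.015 8 -.1 0 0
```

```text
t 14.63 X 419.95 Z 103.26 F x,z [-2.2 -2.7] Fy -0.9 rad 1.3 tan 3.2 w 0.0113
end a 0.18
[[0, 0.0004, 0.0003, 0.0009, 0, 0, 0], [0, 0.0004, 0.0003, 0.001, 0, 0, 0], [0, 0.0003, 0.0003, 0.0009, 0, 0, 0], [0, 0.0004, 0.0003, 0.001, 0, 0, 0], [0, 0.0004, 0.0002, 0.0009, 0, 0, 0], [0, 0.0004, 0.0003, 0.0009, 0, 0, 0], [0, 0.0004, 0.0002, 0.001, 0, 0, 0], [0, 0.0004, 0.0002, 0.001, 0, 0, 0]]
```

apply_moves(
  targets=[
    [0,0.0004,0.0003,0.0009,0,0,0],
    [0,0.0004,0.0003,0.001,0,0,0],
    [0,0.0003,0.0003,0.0009,0,0,0],
    [0,0.0004,0.0003,0.001,0,0,0],
    [0,0.0004,0.0002,0.0009,0,0,0],
    [0,0.0004,0.0003,0.0009,0,0,0],
    [0,0.0004,0.0002,0.001,0,0,0],
    [0,0.0004,0.0002,0.001,0,0,0],
    [0,0,0,0,0,0,0],
  ],
)

```text
time_s: 15.38
tcp_pos: [0.3982, -0.2423, 0.095]
eef_rot: [180.0, 22.0, -95.2]
contact_force: [-0.2, 1.1, -2.9]
gripper_width: 0.0116
gripper_force: 15.0
```

```bash
python3 arc.py 0.18 0.015 6 -.1 0 0
```

```text
t 15.38 X 417.78 Z 95.04 F x,z [-0.3 -2.9] Fy 1.1 rad -0.2 tan 3.0 w 0.0116
end a 0.09
[[0, 0.0004, 0.0002, 0.001, 0, 0, 0], [0, 0.0004, 0.0002, 0.0009, 0, 0, 0], [0, 0.0004, 0.0001, 0.001, 0, 0, 0], [0, 0.0004, 0.0002, 0.0009, 0, 0, 0], [0, 0.0003, 0.0001, 0.001, 0, 0, 0], [0, 0.0004, 0.0001, 0.001, 0, 0, 0]]
```

apply_moves(
  targets=[
    [0,0.0004,0.0002,0.001,0,0,0],
    [0,0.0004,0.0001,0.0009,0,0,0],
    [0,0.0004,0.0001,0.001,0,0,0],
    [0,0.0004,0.0001,0.0009,0,0,0],
    [0,0.0003,0.0001,0.001,0,0,0],
    [0,0.0004,0.0001,0.001,0,0,0],
    [0,0,0,0,0,0,0],
  ],
)

```text
time_s: 15.97
tcp_pos: [0.3974, -0.2422, 0.0888]
eef_rot: [180.0, 22.0, -95.2]
contact_force: [-0.4, 0.5, -2.4]
gripper_width: 0.0118
gripper_force: 15.0
```

```bash
python3 arc.py 0.09 0.015 5 0 0 0
python3 - <<'E'
from h import *
c=shot('side','d4.png');P=cloud(c)
e=np.array([.9962,-.0872,0])
# lid/rim top surface heights: points in case footprint
Q=P.reshape(-1,3);X=Q@e;Y=Q@np.array([.0872,.9962,0])
m=(Y>-.15)&(Y<.08)&(X>.44)&(X<.68)&(Q[:,2]>.06)&(Q[:,2]<.35)
for x in np.arange(.44,.68,.02):
    k=m&(abs(X-x)<.01);
    if k.sum()>5: print(round(x,2),k.sum(),np.percentile(Q[k,2],[50,90]).round(4))
E
```

```text
t 15.97 X 417.0 Z 88.8 F x,z [-0.5 -2.4] Fy 0.5 rad 0.3 tan 2.4 w 0.0118
end a 0.015
[[0, 0.0004, 0.0001, 0.001, 0, 0, 0], [0, 0.0004, 0.0001, 0.0009, 0, 0, 0], [0, 0.0004, 0.0, 0.001, 0, 0, 0], [0, 0.0004, 0.0001, 0.001, 0, 0, 0], [0, 0.0004, 0.0, 0.001, 0, 0, 0]]
0.44 58 [0.111  0.1127]
0.46 312 [0.1076 0.1098]
0.48 228 [0.1079 0.109 ]
0.5 232 [0.1076 0.109 ]
0.52 234 [0.1074 0.1089]
0.54 234 [0.1073 0.1087]
0.56 223 [0.1068 0.1083]
0.58 225 [0.1066 0.1082]
0.6 217 [0.1064 0.1077]
0.62 213 [0.1063 0.1077]
0.64 216 [0.1059 0.1072]
0.66 34 [0.1035 0.1052]
```

apply_moves(
  targets=[
    [0,0.0004,0.0001,0.0009,0,0,0],
    [0,0.0004,0,0.001,0,0,0],
    [0,0,0,0,0,0,0],
    [0,0,0,0,0,0,0],
  ],
)

```text
time_s: 16.35
tcp_pos: [0.3973, -0.2422, 0.0869]
eef_rot: [180.0, 22.0, -95.2]
contact_force: [-1.0, 0.9, -2.8]
gripper_width: 0.0114
gripper_force: 15.0
```

```bash
cat > lid.py <<'E'
from h import *
c=capture('side');P=cloud(c);e=np.array([.9962,-.0872,0])
Q=P.reshape(-1,3);X=Q@e;Y=Q@np.array([.0872,.9962,0])
m=(Y>-.15)&(Y<.08)&(X>.47)&(X<.65)&(Q[:,2]>.09)&(Q[:,2]<.13)
print(np.polyfit(X[m]-.65,Q[m,2],1))
E
python3 arc.py 0.06 0.015 1; python3 lid.py
```

```text
t 16.35 X 416.89 Z 86.88 F x,z [-1.1 -2.8] Fy 0.9 rad 0.9 tan 2.8 w 0.0114
end a 0.045
[[0, 0.0004, 0.0001, 0.001, 0, 0, 0]]
[0.00036603 0.10591683]
```

apply_moves(
  targets=[
    [0,0.0002,0,0.0005,0,0,0],
    [0,0.0002,0,0.0005,0,0,0],
    [0,0,0,0,0,0,0],
    [0,0,0,0,0,0,0],
  ],
)

```text
time_s: 16.73
tcp_pos: [0.3975, -0.2423, 0.0859]
eef_rot: [-180.0, 22.0, -95.2]
contact_force: [-0.0, 1.4, -1.9]
gripper_width: 0.0113
gripper_force: 15.0
```

```bash
python3 arc.py 0.045 0.015 1; python3 lid.py
```

```text
t 16.73 X 417.13 Z 85.94 F x,z [-0.2 -1.9] Fy 1.4 rad 0.1 tan 1.9 w 0.0113
end a 0.03
[[0, 0.0004, 0.0, 0.001, 0, 0, 0]]
[-8.47729305e-05  1.05832805e-01]
```

apply_moves(
  targets=[
    [0,0.0002,0,0.0005,0,0,0],
    [0,0.0002,0,0.0005,0,0,0],
    [0,0,0,0,0,0,0],
    [0,0,0,0,0,0,0],
  ],
)

```text
time_s: 17.12
tcp_pos: [0.3978, -0.2423, 0.0849]
eef_rot: [-180.0, 22.0, -95.2]
contact_force: [0.9, 1.2, 0.3]
gripper_width: 0.0116
gripper_force: 15.0
```

```bash
python3 arc.py 0.03 0.015 1; python3 lid.py
```

```text
t 17.12 X 417.37 Z 84.94 F x,z [0.7 0.3] Fy 1.2 rad -0.7 tan -0.3 w 0.0116
end a 0.015
[[0, 0.0004, 0.0, 0.001, 0, 0, 0]]
[0.0010248  0.10585419]
```

apply_moves(
  targets=[
    [0,0.0002,0,0.0005,0,0,0],
    [0,0,0,0,0,0,0],
    [0,0,0,0,0,0,0],
  ],
)

```text
time_s: 17.42
tcp_pos: [0.3978, -0.2423, 0.0844]
eef_rot: [-180.0, 22.0, -95.2]
contact_force: [2.0, 2.2, 0.3]
gripper_width: 0.0112
gripper_force: 15.0
```

```bash
python3 arc.py 0.02 0.015 1; python3 lid.py
```

```text
t 17.42 X 417.46 Z 84.43 F x,z [1.8 0.3] Fy 2.2 rad -1.8 tan -0.3 w 0.0112
end a 0.005
[[0, 0.0004, 0.0, 0.001, 0, 0, 0]]
[0.00029788 0.10582161]
```

Force has flipped and the lid is level, so it is on the rim. Releasing, then backing out along the tool axis.

apply_moves(
  newtons=5,
  targets=[
    [0.5,0,0,0,0,0,0],
    [0.5,0,0,0,0,0,0],
    [0.5,0,0,0,0,0,0],
    [0.5,0,0,0,0,0,0],
    [0.5,0,0,0,0,0,0],
    [0.5,0,0,0,0,0,0],
    [0.5,0,0,0,0,0,0],
    [0.5,0,0,0,0,0,0],
  ],
)

```text
time_s: 18.13
tcp_pos: [0.3974, -0.2423, 0.0843]
eef_rot: [180.0, 22.0, -95.2]
contact_force: [-0.5, 0.3, -1.0]
gripper_width: 0.0437
gripper_force: 0.0
```

apply_moves(
  targets=[
    [0.5,0,0,-0.005,0,0,0],
    [0.5,0,0,-0.01,0,0,0],
    [0.5,0,0,-0.02,0,0,0],
    [0.5,0,0,-0.025,0,0,0],
    [0.5,0,0,-0.025,0,0,0],
    [0.5,0,0,-0.025,0,0,0],
    [0.5,0,0,-0.025,0,0,0],
    [0.5,0,0,0,0,0,0],
    [0.5,0,0,0,0,0,0],
  ],
)

```text
time_s: 18.88
tcp_pos: [0.3933, -0.2937, 0.2116]
eef_rot: [-179.8, 21.9, -95.2]
contact_force: [-1.2, 0.9, 0.5]
gripper_width: 0.0435
gripper_force: 0.0
```

```bash
python3 lid.py
python3 - <<'E'
from h import *
c=shot('wrist','w5.png');d=shot('scene','s5.png')
cv2.imwrite('pics/m5.png',np.vstack([cv2.resize(c['frame'],(600,300)),cv2.resize(d['frame'][120:275,170:370],(600,300))])[:,:,::-1])
s=get_state();print(s['tcp_pos'],s['contact_force'],s['gripper_width'])
P=cloud(c);f=c['frame']
E
```

```text
[0.00087537 0.10584885]
[ 0.39240612 -0.2922504   0.20912086] [-0.13811263  0.72758016  0.24599588] 0.04371637939579897
```

View pics/m5.png

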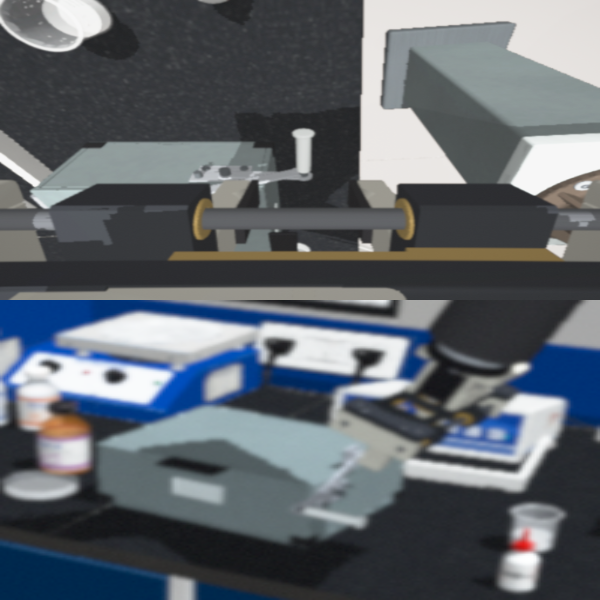

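The lid is flat on the rim. The knob is released at the front ((303,150) in the upper half, (335,517) in the lower), the gripper is clear and the bystanders are where they were. Handing in.

```bash
python3 -c "
from h import *
print(close_job())"
```

```text
the job is handed in; nothing more can be done
None
```

The stay was unlocked and guided over to the front, and the lid was let down slowly until it sat flat on the rim. The knob was then released and the arm backed clear, with the bystanders untouched and the job handed in at about 19 s; hand force along the stay's radius read at most 3.7 N at each check.

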